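# Unlatch and raise the hood of a gravity feeder

### The job

Open the aluminium hood over the lower end of the sloping wooden feeder slide so that the heat sinks can be reached: push its latch knob in and turn it a quarter turn anticlockwise to unlock it, then lift the hood by its bar and swing it up past the spring's over-centre point until it stands fully open and stays there by itself. Leave the knob unlocked and do not disturb the things lying round the feeder.

Things in the scene. Friction and masses are not known exactly. Their poses are not given: they have to be found in the camera images.
- feeder: the gravity feeder, a wooden slide 135 mm wide and 310 mm long on a wooden stand fixed to the bench. Origin on the bench straight below the hood's hinge pin; +x points uphill (away from the robot at yaw 0), y is level across the slide, z is up. The slide falls towards -x at 30 degrees, down to a stop board; three black finned heat sinks lie in it
- hood_hinge (a point): middle of the hood's hinge pin, 155 mm above the bench; the pin runs along the feeder's y and is fixed to the feeder (axes as feeder). The hood is a folded aluminium box, 146 mm wide, 152 mm from pin to front edge, 38 mm deep; its flat top plate passes through the pin parallel to the slide, so it slopes 30 degrees when shut; a clear window near the pin
- hood (a joint): angle of the hood about its hinge pin, rad: 0 shut, grows as its front edge rises and goes over uphill, 1.83 fully open at its stop (hood then 15 degrees short of upright). A spring on its left side pulls it shut below its over-centre point, about 1.15 (1.05 to 1.25 with its weight); beyond, it swings open by itself, damped, and stays. Lifting from shut takes about 5 N at the bar, less farther up
- handle_bar (a point): middle of the hood's handle, a round black bar 12 mm thick, 110 mm long between its two end posts, along the feeder's y, carried 30 mm out in front of the front edge and 21 mm above the top plate; in these axes it lies 182 mm (-x) and 24 mm (+z) from the pin; about 85 mm above the bench when shut. Moves with the hood; axes are the hood's: -x from pin to bar, y along the pin, z square out of the hood's top
- knob_grip (a point): where to grip the latch knob: on its axis, 38 mm above the hood's top plate, 12 mm below its top. Black wing 64 mm long, 14 thick, 36 high on a 40 mm disc, mid-width of the hood, 92 mm from the pin. Its axis is square to the plate: leans 30 degrees towards the low end when shut. Axes: x along the wing, z out along the knob's axis. Locked: wing up and down the slope; unlocked: across it
- latch (a joint): turn of the knob, rad, anticlockwise seen from outside the hood's top (about +z of knob_grip): 0 locked, 1.571 unlocked (end stop). A safety stop blocks it at about 0.07 unless the knob is pushed in; past 0.85 the knob may be let out and the stop then keeps it from turning back. The tongue holds the hood down until about 1.0. Turning is light, 0.03 N m
- knob (a joint): how far the knob is pushed in along its axis, m: 0 out, 0.007 fully in; pushing needs 2.7 N at the start and 6 N fully in, it springs back by itself. Turning past the safety stop needs at least 0.004
- reel_hub: white plastic reel hub standing on end, 96 mm diameter, 60 mm high, loose near the feeder; origin at its underside; leave it alone
- bushing: bronze flanged bushing standing on end, 72 mm diameter over its flange, 62 mm high, loose near the feeder; origin at its underside; leave it alone
- spare_sink: black finned heat sink 110 x 70 x 32 mm lying on the bench beside the feeder, loose; origin at its underside; leave it alone
- dip_tray: black tray 120 x 75 x 20 mm of blue DIP switches lying on the bench beside the feeder, loose; origin at its underside; leave it alone
- driver: screwdriver 190 mm long lying on the bench between the robot and the feeder, about 30 mm high, loose; leave it alone
- kit_tray: grey kit tray 190 x 140 x 35 mm with a circuit board, lying on the bench to the robot's right, loose; origin at its underside; leave it alone

How it is judged:
By the outcome, as a careful person would: the job done as asked, in the order asked, and still so for the second after the job is handed in, with the robot touching nothing.
It also fails if it takes over 58 s, if anything falls off the work surface, if the arm or the gripper's body presses on something with over 40 N, if the wrist force passes 120 N, or if a joint passes its speed limit or range.

### The arm

A 6-joint arm with a two-finger parallel gripper is mounted at the origin on the work surface. World frame = base frame: x ahead of the robot, y to its left, z up, the work surface at z = 0. Lengths are in m, angles in rad, forces in N, time in s.
With the tool pointing down it reaches from about 0.35 to 0.975 m from the base axis. Payload 4.9 kg.
Tool frame: the origin (TCP) lies between the finger pads; the fingertips stand 14 mm ahead of it and the grasp point (between the pads) lies 5 mm behind it (manip.tcp_to_tips is the distance from the TCP to the fingertips, in m); z points along the fingers, y is the line along which they close (so a half turn about z gives the same grasp; the last joint's range is limited). The gripper opens to 85 mm and grips with 20 to 120 N. Pads are 22 mm wide; open, the fingers measure 114 mm over their backs; the gripper's body (76 mm by 85 mm) begins 54 mm behind the grasp point. The pads swing forward as they close: fully open they stand 13 mm farther back than shut.
Start: joints at [1.008, 0.053, 1.613, -0, 1.476, -0.119], TCP at [0.268, 0.564, 0.245] pointing down, gripper open.
Joint ranges: [-3.01, 3.01], [-1.01, 2.22], [0.06, 2.58], [-1.02, 4.17], [0.09, 2.62], [-3.14, 3.14]. Speed limits (rad/s): [2.57, 2.57, 3.14, 3.14, 3.14, 3.14].

### API

Orientations are given as a unit quaternion [w, x, y, z].
In Python, from plant import manip gives the robot as it stands.
- The arm moves only by the tool servo_tool, never from a script. Its argument "moves" is a list that holds one entry, the list of rows, each a list of 7 numbers: the shift along the tool's x, y, z in mm, then the turn, a rotation vector about the tool's x, y, z in degrees, then the finger opening in mm, from 0 to 85.4. In form: [[[x, y, z, ax, ay, az, fingers], ...]]. A call has 1 to 12 rows; each row shifts and turns the commanded pose from where the row before left it, along the tool's axes as they then stand; what a row does not reach is not made up. A row lasts 1/8 s, in which the tool goes at most 62.5 mm and 10.7 degrees, less where a joint would pass 70% of its speed; a pose out of reach is approached as far as the arm can. A call with a gripper value outside its range is refused whole. The fingers move at their own pace and stop on an object; the grip force is fixed at half the most. Time passes only in rows, so rows that do not move let the fingers close. It gives the time, the measured TCP pose, the force, the opening and the grip force at its end, in the units of the state.
- manip.state(): the state, without advancing time (a new reading comes with each control period).
- manip.grab_frame(name): name is "scene" or "side" or "wrist"; returns a dict with "image" (384x512x3 uint8, blue, green, red), "mtx" (3x3 intrinsics, pixels), "eye" and "rotation" of the camera in the world. Camera axes: x right, y down, z forward; pixel columns grow to the right and rows downward; lengths in m; the calibration is good to about 2 mm. A picture is of the moment at which its call begins. There is no depth.
- manip.job_done(): hands the job in; it is judged then, once.
The state is a dict: "time": time; "joint_pos": joint angles; "joint_vel": joint speeds; "joint_efforts": joint torques, N m; "tool_pos": TCP position; "tool_rot": TCP orientation; "contact_force": force on the tool from outside, world axes, zero at the start; "ft_torque": the same for the moment, N m; "gripper_width": opening from 0.0 (shut) to 1.0 (fully open); "grasp_force": force on a finger pad.
Only numpy, scipy, OpenCV 4.12 (cv2) and the standard library are available. Lean on these libraries where they do the work, as an engineer would, in place of code of your own. Each camera call takes 0.05 s, during which the arm holds its last target. There are 200 camera calls.

## Working session

There is one attempt and no reset: what is moved stays moved. The work goes in short steps, Python scripts to look and compute and a tool call to move; the robot and the scene stay as the last step left them, time stands still between calls to the robot, and variables do not carry over. Pictures are saved under pics/ and viewed, at most 10 in all, crops included, and the job is handed in when it is done.

Besides the shell and the picture viewer there is one more tool, called after "Call:" as name(argument=value, ...), one argument or row to a line, values as JSON. servo_tool: Moves the arm, as the interface text tells. Its arguments: {"type":"object","properties":{"moves":{"type":"array"}},"required":["moves"]}

```bash
mkdir -p pics; ls; python3 - <<'E'
from plant import manip
import cv2,numpy as np
s=manip.state();print(s)
for n in("scene","side"):
    f=manip.grab_frame(n);cv2.imwrite(f"pics/{n}0.png",f["image"]);print(n,f["mtx"].tolist(),np.round(f["eye"],4).tolist(),np.round(f["rotation"],4).tolist())
E
```

```text
pics
{'time': 0.0, 'joint_pos': array([ 1.00798464e+00,  5.33860531e-02,  1.61429930e+00,  1.97875842e-05,
        1.47597814e+00, -1.18994044e-01]), 'joint_vel': array([ 1.36104014e-03, -2.20716796e-05,  7.50804510e-04,  1.98695104e-03,
       -8.70814189e-04,  2.48650007e-03]), 'joint_efforts': array([ 8.84028141e-04, -3.93662488e+01, -3.70188761e+01,  5.49666015e-05,
        6.89848443e-03, -1.98596058e-05]), 'tool_pos': array([0.26804339, 0.56395078, 0.24404171]), 'tool_rot': array([-3.55461957e-04,  2.20092844e-01,  9.75478379e-01, -9.72541997e-04]), 'contact_force': array([-0.93238005,  0.8931705 , -0.16918609]), 'ft_torque': array([ 0.03403388, -0.0380803 ,  0.02791861]), 'grasp_force': 0.0, 'gripper_width': 1.0014197897158754}
scene [[363.4777665666971, 0.0, 256.7444049927117], [0.0, 363.4777665666971, 199.30451218783682], [0.0, 0.0, 1.0]] [1.2692, -0.6394, 0.8558] [-0.3703, 0.8082, 0.4137, -0.1961]
side [[431.20098834200274, 0.0, 263.861479934548], [0.0, 431.20098834200274, 187.42029848773979], [0.0, 0.0, 1.0]] [0.0643, -0.7544, 1.0166] [-0.3338, 0.8751, -0.3302, 0.1176]
```

View pics/scene0.png

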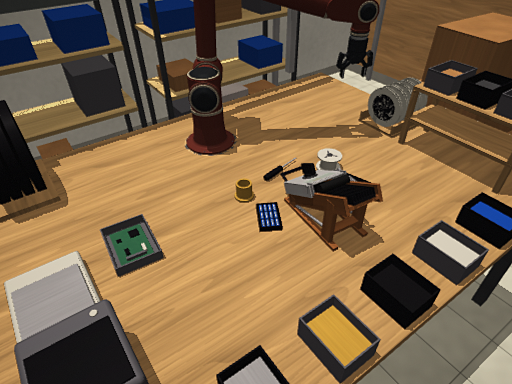

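View pics/side0.png

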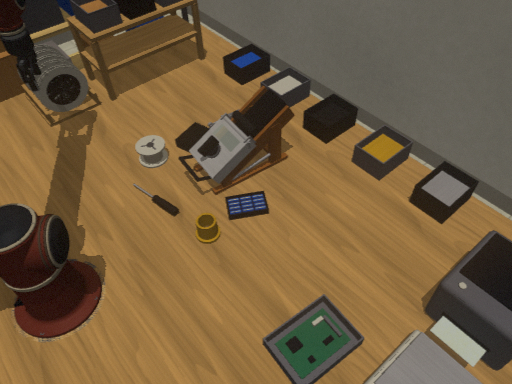

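The side view shows the hood (grey) around (225,148), with its bar near (192,168), the hub at (152,150), the bushing at (207,228), the DIP tray at (247,205) and the driver at (157,200). I'll enlarge that part.

```bash
cat > h.py <<'E'
import numpy as np,cv2
from scipy.spatial.transform import Rotation as R
def rq(q): return R.from_quat(np.roll(q,-1))
def proj(f,P):
    p=(np.atleast_2d(P)-f["eye"])@rq(f["rotation"]).as_matrix()
    return (p/p[:,2:])@f["mtx"].T[:,:2]
def ray(f,uv):
    return rq(f["rotation"]).apply(np.linalg.solve(f["mtx"],[uv[0],uv[1],1.]))
def onz(f,uv,z):
    d=ray(f,uv); return f["eye"]+d*(z-f["eye"][2])/d[2]
def tri(fs,uvs):
    A=[];b=[]
    for f,uv in zip(fs,uvs):
        d=ray(f,uv);d/=np.linalg.norm(d);M=np.eye(3)-np.outer(d,d);A.append(M);b.append(M@f["eye"])
    return np.linalg.lstsq(np.vstack(A),np.hstack(b),rcond=None)[0]
E
python3 - <<'E'
import cv2
a=cv2.imread("pics/side0.png")[80:220,150:300];b=cv2.imread("pics/scene0.png")[150:260,265:395]
cv2.imwrite("pics/side0c.png",cv2.resize(a,(750,700)[:2],interpolation=cv2.INTER_CUBIC)[:600])
cv2.imwrite("pics/scene0c.png",cv2.resize(b,(650,550),interpolation=cv2.INTER_CUBIC))
E
```

```text
(no output)
```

View pics/side0c.png

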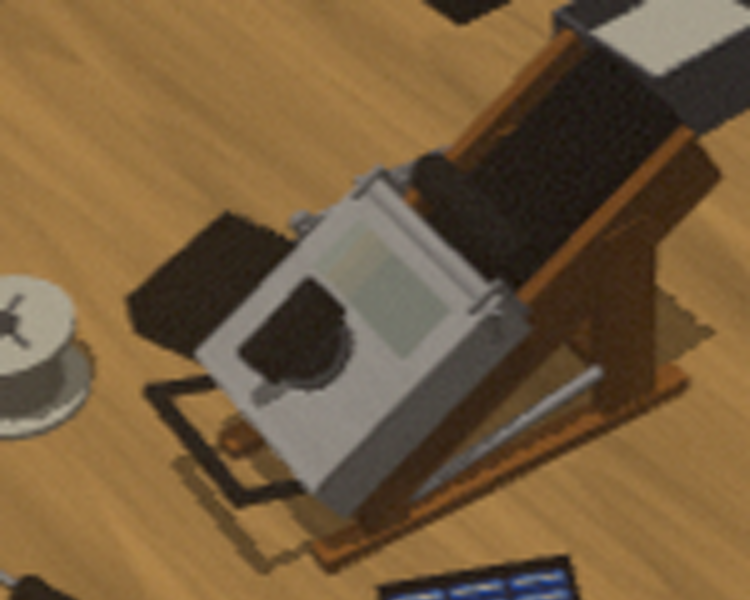

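View pics/scene0c.png

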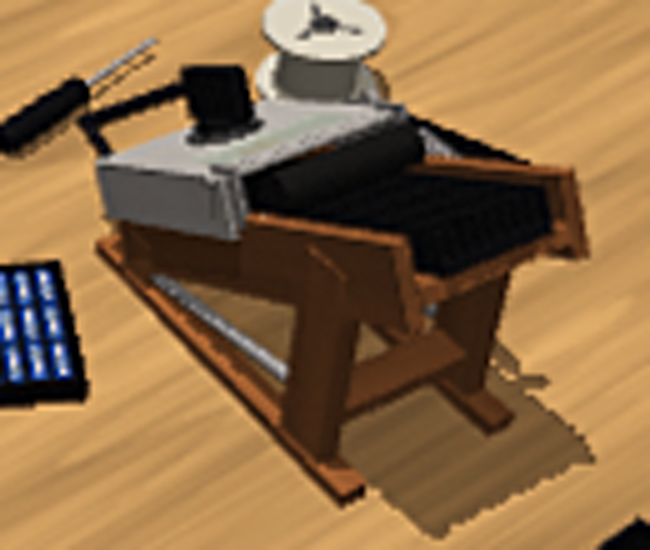

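```bash
cat >> h.py <<'E'
from plant import manip
E
python3 - <<'E'
from h import *
S=manip.grab_frame("side");C=manip.grab_frame("scene")
def s(u,v):return (150+u/5-.4,80+v/5-.4)
def c(u,v):return (265+u/5-.4,150+v/5-.4)
fl=onz(S,s(197,352),.079);fr=onz(S,s(320,497),.079)
bl=onz(S,s(152,390),.087);br=onz(S,s(243,500),.087)
print("front",fl,fr,np.linalg.norm(fl-fr),"bar",bl,br,np.linalg.norm(bl-br))
for a,b in((fl,fr),(bl,br)):
    d=a-b;print("yaw",np.degrees(np.arctan2(-d[0],d[1])))
print("tri fr",tri((S,C),(s(320,497),c(98,165))),"br",tri((S,C),(s(243,500),c(88,120))))
yl=fl-fr;yaw=np.arctan2(-yl[0],yl[1]);ex=np.array([np.cos(yaw),np.sin(yaw),0])
print("pin from front",(fl+fr)/2+ex*.1316,"from bar",(bl+br)/2+ex*.1696)
# hinge ends
a=onz(S,s(378,178),.157);b=onz(S,s(520,315),.157);print("hinge",a,b,(a+b)/2,np.linalg.norm(a-b),np.degrees(np.arctan2(-(a-b)[0],(a-b)[1])))
E
```

```text
front [0.52482908 0.15525676 0.079     ] [0.50847511 0.00337248 0.079     ] 0.152762193512353 bar [0.48094328 0.13797332 0.087     ] [0.46950545 0.02515002 0.087     ] 0.113401588591402
yaw -6.145583604817285
yaw -5.788770259956474
tri fr [0.50916392 0.00706506 0.07979767] br [0.4705829  0.02921873 0.08641848]
pin from front [0.6474958  0.06522617 0.079     ] from bar [0.64384969 0.06340512 0.087     ]
hinge [0.66085944 0.13442917 0.157     ] [ 0.64582665 -0.02128091  0.157     ] [0.65334304 0.05657413 0.157     ] 0.15643405414291614 -5.514443114851561
```

```bash
cat >> h.py <<'E'
PIN=np.array([.648,.065,.155]);YAW=np.radians(-6.)
Rf=lambda:R.from_euler("z",YAW)
def F(p): return PIN+Rf().apply(p)          # feeder axes, from pin -> world
def tool(tilt,yax):                          # tilt deg forward from down; yax 'side': y=-feeder y; 'up': y uphill
    t=np.radians(tilt);z=np.array([np.sin(t),0,-np.cos(t)]);y=np.array([0,-1.,0]) if yax=='side' else np.array([np.cos(t),0,np.sin(t)])
    return Rf()*R.from_matrix(np.c_[np.cross(y,z),y,z])
def hood(x,z,th=0):                          # hood axes -> feeder axes from pin
    a=np.radians(30)-th;return np.array([x*np.cos(a)-z*np.sin(a),0,x*np.sin(a)+z*np.cos(a)])
def now():
    s=manip.state();return s["tool_pos"],rq(s["tool_rot"])
def plan(p0,R0,p1,R1,n,w,dec=1):
    rv=(R0.inv()*R1).as_rotvec()
    for i in range(n):
        q=R0*R.from_rotvec(rv*i/n);d=q.inv().apply((p1-p0)/n)*1e3
        print(np.round(np.r_[d,np.degrees(rv/n)],dec).tolist()+[w])
def show(): 
    s=manip.state();print("t",round(s["time"],2),"pos",np.round(s["tool_pos"],4),"F",np.round(s["contact_force"],1),"T",np.round(s["ft_torque"],2),"w",round(s["gripper_width"]*85.4,1),"gf",round(s["grasp_force"],1),"j",np.round(s["joint_pos"],2))
E
python3 - <<'E'
from h import *
p,r=now()
Rd=tool(0,'side');R1=R.from_euler("z",np.radians(30))*Rd
p1=np.array([.40,.35,.30]);plan(p,r,p1,R1,12,60)
kg=F(hood(-.092,.038));Rk=tool(30,'side');pk=kg+Rk.apply([0,0,-.095]);print(kg,pk)
plan(p1,R1,pk,Rk,12,60)
E
```

```text
[-17.6, -11.4, -4.6, -0.0, 0.0, 10.9, 60]
[-19.4, -7.9, -4.6, -0.0, 0.0, 10.9, 60]
[-20.6, -4.1, -4.6, -0.0, 0.0, 10.9, 60]
[-21.0, -0.1, -4.6, -0.0, 0.0, 10.9, 60]
[-20.6, 3.8, -4.6, -0.0, 0.0, 10.9, 60]
[-19.5, 7.7, -4.6, -0.0, 0.0, 10.9, 60]
[-17.7, 11.2, -4.6, -0.0, 0.0, 10.9, 60]
[-15.3, 14.3, -4.6, -0.0, 0.0, 10.9, 60]
[-12.3, 17.0, -4.6, -0.0, 0.0, 10.9, 60]
[-8.9, 19.0, -4.6, -0.0, 0.0, 10.9, 60]
[-5.1, 20.3, -4.6, -0.0, 0.0, 10.9, 60]
[-1.2, 20.9, -4.6, -0.0, 0.0, 10.9, 60]
[0.54986621 0.07531428 0.14190897] [0.50262642 0.08027938 0.22418138]
[-1.3, 24.0, 6.3, -0.7, 2.4, 2.4, 60]
[-0.6, 24.0, 6.6, -0.7, 2.4, 2.4, 60]
[0.2, 23.9, 6.8, -0.7, 2.4, 2.4, 60]
[0.9, 23.8, 7.1, -0.7, 2.4, 2.4, 60]
[1.6, 23.7, 7.4, -0.7, 2.4, 2.4, 60]
[2.3, 23.5, 7.8, -0.7, 2.4, 2.4, 60]
[2.9, 23.3, 8.2, -0.7, 2.4, 2.4, 60]
[3.5, 23.1, 8.6, -0.7, 2.4, 2.4, 60]
[4.2, 22.8, 9.0, -0.7, 2.4, 2.4, 60]
[4.7, 22.5, 9.4, -0.7, 2.4, 2.4, 60]
[5.3, 22.2, 9.9, -0.7, 2.4, 2.4, 60]
[5.8, 21.8, 10.4, -0.7, 2.4, 2.4, 60]
```

Call:
servo_tool(
  moves=[
    [[-17.6,-11.4,-4.6,0,0,10.5,60],[-19.4,-8,-4.6,0,0,10.5,60],[-20.6,-4,-4.6,0,0,10.5,60],[-21,0,-4.6,0,0,10.5,60],[-20.6,4,-4.6,0,0,10.5,60],[-19.5,7.7,-4.6,0,0,10.5,60],[-17.7,11.2,-4.6,0,0,10.5,60],[-15.3,14.3,-4.6,0,0,10.5,60],[-12.3,17,-4.6,0,0,10.5,60],[-9,19,-4.6,0,0,10.5,60],[-5,20.3,-4.6,0,0,10.5,60],[-1.2,20.9,-4.6,0,0,10.5,60]],
  ],
)

```text
time: 1.7
tool_pos: [0.4084, 0.3546, 0.3004]
tool_rot: [0.0, 0.97, 0.244, -0.0]
contact_force: [-0.1, 0.3, -0.8]
gripper_width: 0.703
grasp_force: 0.0
```

```bash
python3 - <<'E'
from h import *
show();p,r=now()
kg=F(hood(-.092,.038));Rk=tool(30,'side');pk=kg+Rk.apply([0,0,-.095])
plan(p,r,pk,Rk,12,60)
E
```

```text
t 1.7 pos [0.4084 0.3546 0.3004] F [-0.1  0.3 -0.8] T [-0.02  0.   -0.07] w 60.0 gf 0.0 j [ 0.58 -0.18  1.74  0.    1.58  1.66]
[-3.9, 23.9, 6.4, -0.7, 2.4, 2.8, 60]
[-3.0, 23.9, 6.5, -0.7, 2.4, 2.8, 60]
[-2.1, 24.0, 6.7, -0.7, 2.4, 2.8, 60]
[-1.2, 24.0, 7.0, -0.7, 2.4, 2.8, 60]
[-0.4, 23.9, 7.2, -0.7, 2.4, 2.8, 60]
[0.5, 23.8, 7.6, -0.7, 2.4, 2.8, 60]
[1.3, 23.7, 7.9, -0.7, 2.4, 2.8, 60]
[2.1, 23.5, 8.3, -0.7, 2.4, 2.8, 60]
[2.9, 23.3, 8.7, -0.7, 2.4, 2.8, 60]
[3.6, 23.0, 9.1, -0.7, 2.4, 2.8, 60]
[4.3, 22.7, 9.6, -0.7, 2.4, 2.8, 60]
[5.0, 22.3, 10.1, -0.7, 2.4, 2.8, 60]
```

Call:
servo_tool(
  moves=[
    [[-3.9,23.9,6.4,-0.7,2.4,2.8,60],[-3,23.9,6.5,-0.7,2.4,2.8,60],[-2.1,24,6.7,-0.7,2.4,2.8,60],[-1.2,24,7,-0.7,2.4,2.8,60],[-0.4,23.9,7.2,-0.7,2.4,2.8,60],[0.5,23.8,7.6,-0.7,2.4,2.8,60],[1.3,23.7,7.9,-0.7,2.4,2.8,60],[2.1,23.5,8.3,-0.7,2.4,2.8,60],[2.9,23.3,8.7,-0.7,2.4,2.8,60],[3.6,23,9.1,-0.7,2.4,2.8,60],[4.3,22.7,9.6,-0.7,2.4,2.8,60],[5,22.3,10.1,-0.7,2.4,2.8,60]],
  ],
)

```text
time: 3.2
tool_pos: [0.5036, 0.0809, 0.2225]
tool_rot: [0.009, 0.965, -0.05, 0.256]
contact_force: [-0.1, -0.8, 0.0]
gripper_width: 0.702
grasp_force: 0.0
```

```bash
python3 - <<'E'
from h import *
show()
f=manip.grab_frame("wrist");im=f["image"].copy()
H=lambda x,y,z:F(hood(x,z)+[0,y,0])
for P in [H(-.092,0,.05),H(-.124,0,.05),H(-.06,0,.05),H(-.152,.073,0),H(-.152,-.073,0),H(0,.073,0),H(0,-.073,0),H(-.182,.055,.024),H(-.182,-.055,.024)]:
    u=proj(f,P)[0];print(np.round(u,1));cv2.circle(im,tuple(int(x) for x in u),3,(0,0,255),1)
cv2.imwrite("pics/w1.png",cv2.resize(im,(800,600)))
E
```

```text
t 3.2 pos [0.5036 0.0809 0.2225] F [-0.1 -0.8  0. ] T [ 0.04  0.26 -0.01] w 59.9 gf 0.0 j [ 0.05 -0.55  2.21 -0.08  0.97  1.75]
[261.1 206.9]
[261.1 245.8]
[261.1 164.3]
[184.9 246.4]
[338.1 247. ]
[169.8  76.1]
[353.7  75.9]
[200.8 288.6]
[321.7 289.2]
```

View pics/w1.png

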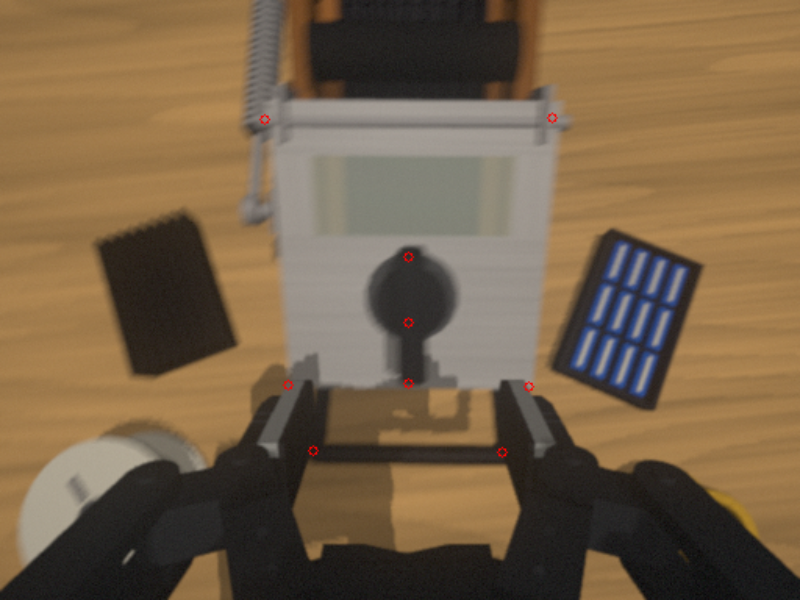

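The wrist view shows the knob wing at (411,315), the bar at (408,454) and the hood edges. All lie within about 2 mm of my estimate, with about 1.5 mm to shift sideways. Now the descent onto the knob.

```bash
sed -i 's/^PIN=.*YAW/PIN=np.array([.6478,.0635,.155]);YAW/' h.py; python3 - <<'E'
from h import *
p,r=now();Rk=tool(30,'side');pk=F(hood(-.092,.038))+Rk.apply([0,0,.005])
plan(p,r,pk,Rk,8,60)
E
```

```text
[0.3, 0.1, 12.1, -0.0, 0.1, -0.0, 60]
[0.3, 0.1, 12.1, -0.0, 0.1, -0.0, 60]
[0.2, 0.1, 12.1, -0.0, 0.1, -0.0, 60]
[0.2, 0.1, 12.1, -0.0, 0.1, -0.0, 60]
[0.2, 0.1, 12.1, -0.0, 0.1, -0.0, 60]
[0.2, 0.1, 12.1, -0.0, 0.1, -0.0, 60]
[0.2, 0.1, 12.1, -0.0, 0.1, -0.0, 60]
[0.2, 0.1, 12.1, -0.0, 0.1, -0.0, 60]
```

Call:
servo_tool(
  moves=[
    [[0.3,0.1,13,0,0.1,0,60],[0.3,0.1,13,0,0.1,0,60],[0.2,0.1,13,0,0.1,0,60],[0.2,0.1,13,0,0.1,0,60],[0.2,0.1,12,0,0.1,0,60],[0.2,0.1,12,0,0.1,0,60],[0.2,0.1,11,0,0.1,0,60],[0.2,0.1,9,0,0.1,0,60],[0,0,0,0,0,0,40]],
  ],
)

```text
time: 4.38
tool_pos: [0.5525, 0.0765, 0.1395]
tool_rot: [0.009, 0.964, -0.049, 0.261]
contact_force: [-0.2, 0.3, -0.4]
gripper_width: 0.501
grasp_force: 0.0
```

Call:
servo_tool(
  moves=[
    [[0,0,0,0,0,0,20],[0,0,0,0,0,0,8],[0,0,0,0,0,0,5],[0,0,0,0,0,0,5],[0,0,0,0,0,0,5]],
  ],
)

```text
time: 5.0
tool_pos: [0.553, 0.0761, 0.141]
tool_rot: [0.01, 0.964, -0.049, 0.262]
contact_force: [-0.8, -4.9, 1.7]
gripper_width: 0.151
grasp_force: 61.5
```

```bash
python3 - <<'E'
from h import *
show()
p,r=now();Rk=tool(30,'side');pk=F(hood(-.092,.038))+Rk.apply([0,0,.005]);print(r.inv().apply(pk-p)*1e3)
E
```

```text
t 5.0 pos [0.553  0.0761 0.141 ] F [-0.8 -4.9  1.7] T [-0.9   0.36 -0.48] w 12.9 gf 61.5 j [ 0.03 -0.31  2.19 -0.09  0.74  1.75]
[-2.19184519  2.65770722  2.63904748]
```

Call:
servo_tool(
  moves=[
    [[0,1,2,0,0,0,5],[0,1,2,0,0,0,5],[0,0,2,0,0,0,5],[0,0,2,0,0,0,5],[0,0,1,0,0,0,5],[0,0,0,0,0,0,5]],
  ],
)

```text
time: 5.75
tool_pos: [0.5569, 0.0754, 0.1349]
tool_rot: [0.008, 0.964, -0.049, 0.261]
contact_force: [-23.0, 3.4, 22.0]
gripper_width: 0.153
grasp_force: 65.8
```

```bash
python3 - <<'E'
from h import *
show()
p,r=now();Rk=tool(30,'side');pk=F(hood(-.092,.038))+Rk.apply([0,0,.005]);print(r.inv().apply(pk-p)*1e3, r.inv().apply(manip.state()["contact_force"]))
E
```

```text
t 5.75 pos [0.5569 0.0754 0.1349] F [-23.    3.4  22. ] T [0.41 1.89 0.11] w 13.0 gf 65.8 j [ 0.03 -0.29  2.18 -0.08  0.73  1.75]
[-2.53248276  2.26722072 -4.59314259] [ -8.99588965  -1.30224051 -30.71598915]
```

Call:
servo_tool(
  moves=[
    [[0,0,-1.4,0,0,0,5],[0,-0.4,0,0,0,-9,5],[0,-0.4,0,0,0,-9,5],[0,-0.4,0,0,0,-9,5],[0,-0.4,0,0,0,-9,5],[0,0,0,0,0,0,5]],
  ],
)

```text
time: 6.5
tool_pos: [0.556, 0.0778, 0.1346]
tool_rot: [0.088, 0.932, 0.252, 0.246]
contact_force: [-11.6, 8.9, 11.1]
gripper_width: 0.155
grasp_force: 63.5
```

```bash
python3 - <<'E'
from h import *
show()
p,r=now();Rk=tool(30,'side');pk=F(hood(-.092,.038))+Rk.apply([0,0,.005]);print(r.inv().apply(pk-p)*1e3, r.inv().apply(manip.state()["contact_force"]),(Rk.inv()*r).as_rotvec(True))
E
```

```text
t 6.5 pos [0.556  0.0778 0.1346] F [-11.6   8.9  11.1] T [1.12 1.11 0.63] w 13.2 gf 63.5 j [ 0.03 -0.3   2.18 -0.08  0.73  1.12]
[-3.80519627  2.85900588 -4.30017383] [  0.43298398  -9.39217024 -15.81009773] [  0.64097359   0.53057236 -36.0260352 ]
```

Call:
servo_tool(
  moves=[
    [[0,-1.5,0,0,0,-9,5],[0,-0.8,0,0,0,-9,5],[0,-0.6,0,0,0,-9,5],[0,-0.5,0,0,0,-9,5],[0,-0.4,0,0,0,-9,5],[0,0,0,0,0,0,5]],
  ],
)

```text
time: 7.25
tool_pos: [0.5537, 0.0798, 0.1331]
tool_rot: [0.176, 0.765, 0.589, 0.193]
contact_force: [-12.5, 4.7, 12.5]
gripper_width: 0.153
grasp_force: 63.8
```

```bash
python3 - <<'E'
from h import *
show()
p,r=now();Rk=tool(30,'side');pk=F(hood(-.092,.038))+Rk.apply([0,0,.005]);print(r.inv().apply(pk-p)*1e3, r.inv().apply(manip.state()["contact_force"]),r.inv().apply(manip.state()["ft_torque"]),(Rk.inv()*r).as_rotvec(True))
E
```

```text
t 7.25 pos [0.5537 0.0798 0.1331] F [-12.5   4.7  12.5] T [0.6  1.35 0.28] w 13.1 gf 63.8 j [ 0.04 -0.3   2.19 -0.09  0.73  0.35]
[-5.9881044   2.4640335  -4.32578052] [  2.80365351  -5.42412288 -17.27254269] [1.4680071  0.31343341 0.00898337] [  0.36670813   0.68778443 -81.06053169]
```

Call:
servo_tool(
  moves=[
    [[0,-0.6,0,0,0,-5,5],[0,-0.3,0,0,0,-5,5],[0,0,0,0,0,-2,5],[0,0,-2,0,0,0,5],[0,0,-2,0,0,0,5],[0,0,-2,0,0,0,5],[0,0,0,0,0,0,5]],
  ],
)

```text
time: 8.12
tool_pos: [0.5502, 0.0799, 0.1371]
tool_rot: [0.195, 0.7, 0.665, 0.175]
contact_force: [-1.8, 5.1, 3.2]
gripper_width: 0.156
grasp_force: 62.3
```

```bash
python3 - <<'E'
from h import *
show()
p,r=now();Rk=tool(30,'side');pk=F(hood(-.092,.038))+Rk.apply([0,0,.005]);print(r.inv().apply(pk-p)*1e3, r.inv().apply(manip.state()["contact_force"]),r.inv().apply(manip.state()["ft_torque"]),(Rk.inv()*r).as_rotvec(True))
E
```

```text
t 8.12 pos [0.5502 0.0799 0.1371] F [-1.8  5.1  3.2] T [ 1.17  0.42 -0.51] w 13.3 gf 62.3 j [ 0.04 -0.31  2.2  -0.09  0.74  0.14]
[-6.27845049  2.1860827   0.78197445] [ 4.99134817 -0.13102356 -3.83741319] [0.49469018 0.73120357 1.00788272] [  0.26306464   0.82492059 -92.8380337 ]
```

Call:
servo_tool(
  moves=[
    [[0,0,0,0,0,1.5,5],[0,0,0,0,0,0,30],[0,0,0,0,0,0,40],[0,0,0,0,0,0,40],[0,0,-10,0,0,0,40],[0,0,-20,0,0,0,40],[0,0,-30,0,0,0,40],[0,0,-25,0,0,0,40],[0,0,-15,0,0,0,40],[0,0,0,0,0,0,40]],
  ],
)

```text
time: 9.38
tool_pos: [0.5003, 0.0834, 0.2251]
tool_rot: [0.195, 0.707, 0.656, 0.177]
contact_force: [-0.1, -0.1, -0.0]
gripper_width: 0.466
grasp_force: 0.0
```

```bash
python3 - <<'E'
from h import *
show()
f=manip.grab_frame("wrist");im=f["image"].copy()
H=lambda x,y,z:F(hood(x,z)+[0,y,0])
for P in [H(-.092,0,.05),H(-.092,.032,.05),H(-.092,-.032,.05),H(-.182,.055,.024),H(-.182,-.055,.024)]:
    u=proj(f,P)[0];print(np.round(u,1));cv2.circle(im,tuple(int(x) for x in u),3,(0,0,255),1)
cv2.imwrite("pics/w2.png",cv2.resize(im,(800,600)))
p,r=now();R1=tool(40,'up');b=F(hood(-.182,.024));
p1=b+R1.apply([0,0,-.06]);print(b,p1)
plan(p,r,p1,R1,8,40)
plan(p1,R1,b+R1.apply([0,0,.005]),R1,6,36)
E
```

```text
t 9.38 pos [0.5003 0.0834 0.2251] F [-0.1 -0.1 -0. ] T [0.02 0.21 0.03] w 39.8 gf 0.0 j [ 0.06 -0.57  2.22 -0.09  0.97  0.16]
[261.2 212.2]
[262.4 170.8]
[260.  250.3]
[146.7 131.2]
[157.2 257.5]
[0.47911255 0.08122976 0.08478461] [0.44075657 0.08526114 0.13074728]
[-0.3, -12.3, 6.3, -1.2, -0.1, 0.2, 40]
[-0.3, -12.4, 6.0, -1.2, -0.1, 0.2, 40]
[-0.3, -12.5, 5.8, -1.2, -0.1, 0.2, 40]
[-0.4, -12.6, 5.5, -1.2, -0.1, 0.2, 40]
[-0.4, -12.7, 5.2, -1.2, -0.1, 0.2, 40]
[-0.4, -12.8, 5.0, -1.2, -0.1, 0.2, 40]
[-0.5, -12.9, 4.7, -1.2, -0.1, 0.2, 40]
[-0.5, -13.0, 4.4, -1.2, -0.1, 0.2, 40]
[0.0, 0.0, 10.8, 0.0, 0.0, 0.0, 36]
[0.0, 0.0, 10.8, 0.0, 0.0, 0.0, 36]
[0.0, 0.0, 10.8, 0.0, 0.0, 0.0, 36]
[0.0, 0.0, 10.8, 0.0, 0.0, 0.0, 36]
[0.0, 0.0, 10.8, 0.0, 0.0, 0.0, 36]
[0.0, 0.0, 10.8, 0.0, 0.0, 0.0, 36]
```

View pics/w2.png

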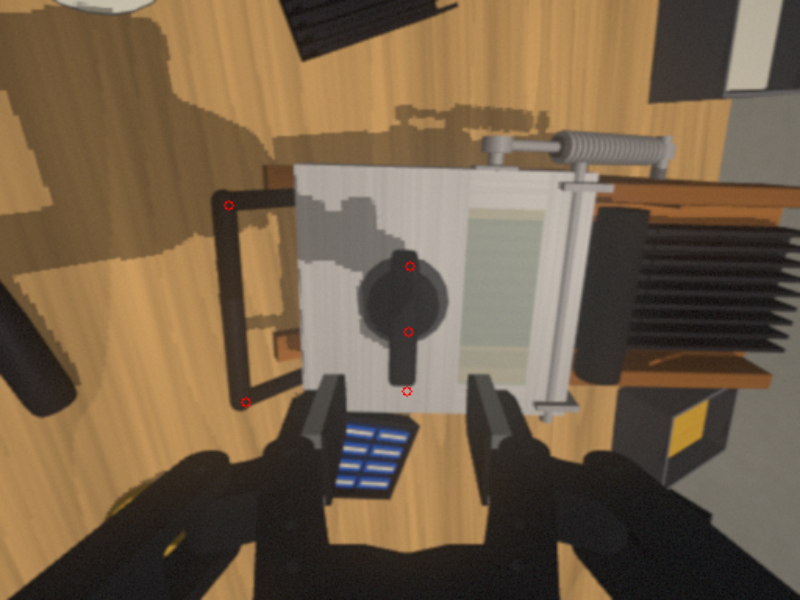

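The knob now lies across the slope, with its wing at (403,250–385), so it is unlocked. The bar runs from (222,197) to (238,405), about 2–4 mm further downhill than predicted. I'm going to the bar.

Call:
servo_tool(
  moves=[
    [[-0.3,-12.6,6.3,-1.2,-0.1,0.2,40],[-0.3,-12.7,6,-1.2,-0.1,0.2,40],[-0.3,-12.8,5.8,-1.2,-0.1,0.2,40],[-0.4,-12.9,5.5,-1.2,-0.1,0.2,40],[-0.4,-13,5.2,-1.2,-0.1,0.2,38],[-0.4,-13.1,5,-1.2,-0.1,0.2,36],[-0.5,-13.2,4.7,-1.2,-0.1,0.2,36],[-0.5,-13.3,4.4,-1.2,-0.1,0.2,36],[0,0,0,0,0,0,36]],
  ],
)

```text
time: 10.55
tool_pos: [0.4372, 0.0853, 0.1259]
tool_rot: [0.253, 0.7, 0.629, 0.226]
contact_force: [-0.5, -0.3, -0.7]
gripper_width: 0.421
grasp_force: 0.0
```

```bash
python3 - <<'E'
from h import *
show();p,r=now()
f=manip.grab_frame("wrist");im=f["image"].copy()
H=lambda x,y,z:F(hood(x,z)+[0,y,0])
for P in [H(-.182,.055,.024),H(-.182,0,.024),H(-.182,-.055,.024),p+r.apply([0,0,.055])]:
    u=proj(f,P)[0];print(np.round(u,1));cv2.circle(im,tuple(int(x) for x in u),3,(0,0,255),1)
cv2.imwrite("pics/w3.png",cv2.resize(im,(800,600)))
R1=tool(40,'up');b=F(hood(-.182,.024));print(r.inv().apply(b-p)*1e3,(r.inv()*R1).as_rotvec(True))
E
```

```text
t 10.55 pos [0.4372 0.0853 0.1259] F [-0.5 -0.3 -0.7] T [ 0.03  0.28 -0.01] w 36.0 gf 0.0 j [ 0.11 -0.79  2.55 -0.21  0.71  0.33]
[270.2 135.3]
[269.4 218.9]
[268.7 289.3]
[260.1 221.7]
[ 0.52426886  6.18554914 58.572609  ] [-0.32519677  0.16405916 -0.04324152]
```

View pics/w3.png

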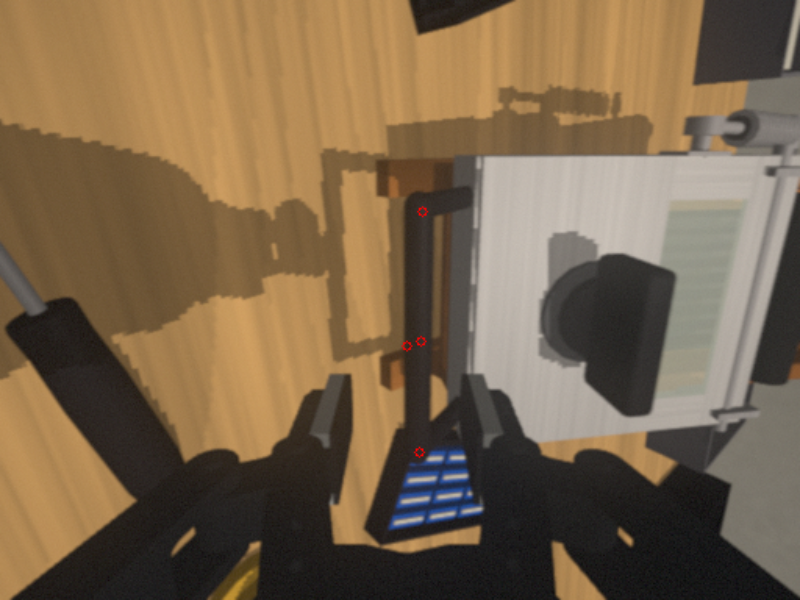

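The bar lies at column 418 and the tool axis at 407, so it is about 5 mm off along tool y. I'll go in, correcting that, and close.

Call:
servo_tool(
  moves=[
    [[0.1,1.5,9,0,0,0,36],[0.1,1.5,11,0,0,0,36],[0.1,1,12,0,0,0,36],[0.1,1,12,0,0,0,36],[0,0,11,0,0,0,36],[0,0,8,0,0,0,36],[0,0,0,0,0,0,20],[0,0,0,0,0,0,5],[0,0,0,0,0,0,5],[0,0,0,0,0,0,5],[0,0,0,0,0,0,5]],
  ],
)

```text
time: 11.98
tool_pos: [0.48, 0.081, 0.0811]
tool_rot: [0.252, 0.7, 0.629, 0.225]
contact_force: [-8.9, 0.9, -0.5]
gripper_width: 0.117
grasp_force: 58.4
```

```bash
cat >> h.py <<'E'
def arc(p0,R0,th0,th1,n,tilt1,w=5):
    """rows to carry the bar (at TCP-5 mm) round the pin from th0 to th1, tilt changing evenly to tilt1"""
    R1=tool(tilt1,'up');rv=(R0.inv()*R1).as_rotvec();off=p0+R0.apply([0,0,-.005])-F(hood(-.182,.024,th0))
    p=p0;q=R0
    for i in range(1,n+1):
        qn=R0*R.from_rotvec(rv*i/n);pn=F(hood(-.182,.024,th0+(th1-th0)*i/n))+off+qn.apply([0,0,.005])
        print(np.round(np.r_[q.inv().apply(pn-p)*1e3,np.degrees(rv/n)],1).tolist()+[w]);p,q=pn,qn
def theta():
    p,r=now();b=Rf().inv().apply(p+r.apply([0,0,-.005])-PIN);a=np.arctan2(b[2],-b[0])
    return a-np.arctan2(hood(-.182,.024)[2],-hood(-.182,.024)[0]),b,np.hypot(b[0],b[2])
E
python3 - <<'E'
from h import *
show();print(theta());p,r=now();print(r.inv().apply(manip.state()["contact_force"]),(r.inv()*tool(40,'up')).as_rotvec(True))
arc(p,r,0,.35,8,40)
E
```

```text
t 11.97 pos [0.48   0.081  0.0811] F [-8.9  0.9 -0.5] T [0.19 1.46 0.  ] w 10.0 gf 58.4 j [ 0.08 -0.5   2.47 -0.25  0.5   0.37]
(np.float64(0.005442804800754819), array([-1.71928175e-01, -1.24726453e-04, -7.00786137e-02]), np.float64(0.18566181485760547))
[-0.03530364 -7.20280529 -5.28970295] [-0.48877708  0.19455076 -0.10058473]
[-0.0, 2.5, -7.6, -0.1, 0.0, -0.0, 5]
[-0.0, 2.9, -7.5, -0.1, 0.0, -0.0, 5]
[-0.0, 3.2, -7.4, -0.1, 0.0, -0.0, 5]
[-0.0, 3.5, -7.2, -0.1, 0.0, -0.0, 5]
[-0.0, 3.8, -7.1, -0.1, 0.0, -0.0, 5]
[-0.0, 4.2, -6.9, -0.1, 0.0, -0.0, 5]
[-0.0, 4.5, -6.7, -0.1, 0.0, -0.0, 5]
[0.0, 4.8, -6.5, -0.1, 0.0, -0.0, 5]
```

Call:
servo_tool(
  moves=[
    [[0,1.5,-7.6,0,0,0,5],[0,2,-7.5,0,0,0,5],[0,2.8,-7.4,0,0,0,5],[0,3.5,-7.2,0,0,0,5]],
  ],
)

```text
time: 12.48
tool_pos: [0.4699, 0.0821, 0.1121]
tool_rot: [0.253, 0.7, 0.628, 0.227]
contact_force: [-5.7, -0.8, -6.8]
gripper_width: 0.118
grasp_force: 58.4
```

```bash
python3 - <<'E'
from h import *
show();t=theta();print(t);p,r=now();print(r.inv().apply(manip.state()["contact_force"]))
arc(p,r,t[0],.75,12,40)
E
```

```text
t 12.47 pos [0.4699 0.0821 0.1121] F [-5.7 -0.8 -6.8] T [ 0.08  1.81 -0.1 ] w 10.1 gf 58.4 j [ 0.09 -0.62  2.48 -0.22  0.6   0.33]
(np.float64(0.18099764013725148), array([-1.82082716e-01, -5.18586765e-05, -3.90931763e-02]), np.float64(0.18623209180294628))
[-1.39021317 -8.69019699  1.65682949]
[-0.0, 4.2, -7.6, -0.0, 0.0, -0.0, 5]
[-0.0, 4.6, -7.4, -0.0, 0.0, -0.0, 5]
[-0.0, 4.9, -7.2, -0.0, 0.0, -0.0, 5]
[-0.0, 5.3, -6.9, -0.0, 0.0, -0.0, 5]
[-0.0, 5.6, -6.7, -0.0, 0.0, -0.0, 5]
[-0.0, 5.9, -6.4, -0.0, 0.0, -0.0, 5]
[-0.0, 6.2, -6.1, -0.0, 0.0, -0.0, 5]
[-0.0, 6.5, -5.8, -0.0, 0.0, -0.0, 5]
[-0.0, 6.8, -5.5, -0.0, 0.0, -0.0, 5]
[0.0, 7.0, -5.2, -0.0, 0.0, -0.0, 5]
[0.0, 7.2, -4.8, -0.0, 0.0, -0.0, 5]
[0.0, 7.5, -4.5, -0.0, 0.0, -0.0, 5]
```

Call:
servo_tool(
  moves=[
    [[0,4,-7.6,0,0,0,5],[0,4.4,-7.4,0,0,0,5],[0,4.8,-7.2,0,0,0,5],[0,5.2,-6.9,0,0,0,5],[0,5.6,-6.7,0,0,0,5],[0,5.9,-6.4,0,0,0,5],[0,6.2,-6.1,0,0,0,5],[0,6.5,-5.8,0,0,0,5],[0,6.8,-5.5,0,0,0,5],[0,7,-5.2,0,0,0,5],[0,7.2,-4.8,0,0,0,5],[0,7.5,-4.5,0,0,0,5]],
  ],
)

```text
time: 13.98
tool_pos: [0.4744, 0.0818, 0.213]
tool_rot: [0.25, 0.701, 0.629, 0.223]
contact_force: [-33.0, 0.1, 7.3]
gripper_width: 0.113
grasp_force: 60.9
```

```bash
python3 - <<'E'
from h import *
show();t=theta();print(t);p,r=now();print(r.inv().apply(manip.state()["contact_force"]))
arc(p,r,t[0],1.32,12,40)
E
```

```text
t 13.97 pos [0.4744 0.0818 0.213 ] F [-33.    0.1   7.3] T [ 0.02  3.58 -0.43] w 9.6 gf 60.9 j [ 0.08 -0.74  2.37 -0.17  0.84  0.26]
(np.float64(0.7280884985234837), array([-1.77470315e-01,  8.76556968e-05,  6.19008484e-02]), np.float64(0.1879559194607452))
[ -3.48422628 -20.84977771 -26.44254067]
[-0.0, 7.8, -4.6, -0.1, 0.0, -0.0, 5]
[-0.0, 8.1, -4.2, -0.1, 0.0, -0.0, 5]
[-0.0, 8.3, -3.7, -0.1, 0.0, -0.0, 5]
[0.0, 8.4, -3.3, -0.1, 0.0, -0.0, 5]
[0.0, 8.6, -2.9, -0.1, 0.0, -0.0, 5]
[0.0, 8.7, -2.5, -0.1, 0.0, -0.0, 5]
[0.0, 8.8, -2.0, -0.1, 0.0, -0.0, 5]
[0.0, 8.9, -1.6, -0.1, 0.0, -0.0, 5]
[0.0, 9.0, -1.1, -0.1, 0.0, -0.0, 5]
[0.0, 9.0, -0.7, -0.1, 0.0, -0.0, 5]
[0.0, 9.1, -0.2, -0.1, 0.0, -0.0, 5]
[0.0, 9.1, 0.3, -0.1, 0.0, -0.0, 5]
```

```bash
sed -i 's/^PIN=.*;YAW/PIN=np.array([.643,.064,.158]);YAW/' h.py; python3 - <<'E'
from h import *
t=theta();p,r=now();print(t)
p2=p+r.apply([0,-.0022,-.0027]);arc(p2,r,t[0],t[0]+.25,5,40)
E
```

```text
(np.float64(0.721272865848448), array([-1.72644345e-01,  9.21313728e-05,  5.89008484e-02]), np.float64(0.18241540493600844))
[-0.0, 7.9, -4.7, -0.2, 0.0, -0.0, 5]
[-0.0, 8.2, -4.2, -0.2, 0.0, -0.0, 5]
[0.0, 8.4, -3.8, -0.2, 0.0, -0.0, 5]
[0.0, 8.6, -3.4, -0.2, 0.0, -0.0, 5]
[0.0, 8.7, -2.9, -0.2, 0.0, -0.0, 5]
```

Call:
servo_tool(
  moves=[
    [[0,-2,-2.5,0,0,0,5],[0,7.5,-5,-0.2,0,0,5],[0,8,-4.5,-0.2,0,0,5],[0,8.2,-4,-0.2,0,0,5]],
  ],
)

```text
time: 14.48
tool_pos: [0.4867, 0.0805, 0.244]
tool_rot: [0.261, 0.697, 0.626, 0.234]
contact_force: [24.3, -2.3, -16.1]
gripper_width: 0.117
grasp_force: 58.1
```

```bash
python3 - <<'E'
from h import *
show();t=theta();print(t);p,r=now();print(r.inv().apply(manip.state()["contact_force"]),Rf().inv().apply(manip.state()["contact_force"]))
arc(p,r,t[0],t[0]+.3,6,40)
E
```

```text
t 14.47 pos [0.4867 0.0805 0.244 ] F [ 24.3  -2.3 -16.1] T [-0.05 -1.01 -0.02] w 10.0 gf 58.1 j [ 0.08 -0.74  2.33 -0.16  0.85  0.25]
(np.float64(0.9026628165955386), array([-1.60492646e-01,  4.10400198e-05,  8.98099831e-02]), np.float64(0.18391226827969975))
[ 0.32022501  7.82418115 28.15081173] [ 24.39408003   0.25577433 -16.0826613 ]
[0.0, 8.7, -2.9, 0.2, 0.0, -0.0, 5]
[0.0, 8.8, -2.5, 0.2, 0.0, -0.0, 5]
[0.0, 8.9, -2.0, 0.2, 0.0, -0.0, 5]
[0.0, 9.0, -1.6, 0.2, 0.0, -0.0, 5]
[0.0, 9.1, -1.2, 0.2, 0.0, -0.0, 5]
[0.0, 9.1, -0.8, 0.2, 0.0, -0.0, 5]
```

Call:
servo_tool(
  moves=[
    [[0,8.9,-1.6,0,0,0,5],[0,8.8,-2,0,0,0,5],[0,8.9,-2,0,0,0,5],[0,9,-1.6,0,0,0,5]],
  ],
)

```text
time: 14.98
tool_pos: [0.5076, 0.0784, 0.2744]
tool_rot: [0.26, 0.697, 0.626, 0.233]
contact_force: [-8.3, -1.9, 1.8]
gripper_width: 0.116
grasp_force: 61.2
```

```bash
python3 - <<'E'
from h import *
show();t=theta();print(t);p,r=now();print(r.inv().apply(manip.state()["contact_force"]),Rf().inv().apply(manip.state()["contact_force"]))
arc(p,r,t[0],t[0]+.3,6,40)
E
```

```text
t 14.97 pos [0.5076 0.0784 0.2744] F [-8.3 -1.9  1.8] T [-0.2   1.73 -0.24] w 9.9 gf 61.2 j [ 0.07 -0.68  2.25 -0.15  0.88  0.23]
(np.float64(1.1037845717511852), array([-0.13946556,  0.00015885,  0.12018963]), np.float64(0.18410917267699375))
[-2.81494206 -4.92997542 -6.58367049] [-8.04116139 -2.79190734  1.76585683]
[0.0, 9.1, -1.1, 0.1, 0.0, -0.0, 5]
[0.0, 9.1, -0.7, 0.1, 0.0, -0.0, 5]
[0.0, 9.2, -0.2, 0.1, 0.0, -0.0, 5]
[0.0, 9.2, 0.2, 0.1, 0.0, -0.0, 5]
[0.0, 9.1, 0.6, 0.1, 0.0, -0.0, 5]
[0.0, 9.1, 1.1, 0.1, 0.0, -0.0, 5]
```

Call:
servo_tool(
  moves=[
    [[0,8.9,-1.5,0,0,0,5],[0,9.1,-0.7,0,0,0,5],[0,9.2,-0.2,0,0,0,5],[0,9.2,0.2,0,0,0,5]],
  ],
)

```text
time: 15.48
tool_pos: [0.5339, 0.0755, 0.2994]
tool_rot: [0.26, 0.697, 0.626, 0.233]
contact_force: [2.7, -3.0, -6.5]
gripper_width: 0.117
grasp_force: 59.8
```

```bash
python3 - <<'E'
from h import *
show();t=theta();print(t);p,r=now();print(r.inv().apply(manip.state()["contact_force"]),Rf().inv().apply(manip.state()["contact_force"]))
arc(p,r,t[0],1.76,9,40)
E
```

```text
t 15.47 pos [0.5339 0.0755 0.2994] F [ 2.7 -3.  -6.5] T [-0.28  0.98 -0.3 ] w 10.0 gf 59.8 j [ 0.06 -0.61  2.17 -0.14  0.88  0.21]
(np.float64(1.3021491717023181), array([-1.12969599e-01,  6.07375069e-05,  1.45219322e-01]), np.float64(0.18398581934316507))
[-2.67919946 -2.03965201  6.88784697] [ 2.95068662 -2.69255917 -6.54402777]
[0.0, 9.3, 0.7, 0.1, 0.0, -0.0, 5]
[0.0, 9.3, 1.2, 0.1, 0.0, -0.0, 5]
[0.0, 9.2, 1.6, 0.1, 0.0, -0.0, 5]
[0.0, 9.1, 2.1, 0.1, 0.0, -0.0, 5]
[0.0, 9.0, 2.5, 0.1, 0.0, -0.0, 5]
[0.0, 8.8, 3.0, 0.1, 0.0, -0.0, 5]
[0.0, 8.7, 3.4, 0.1, 0.0, -0.0, 5]
[0.0, 8.5, 3.8, 0.1, 0.0, -0.0, 5]
[0.0, 8.3, 4.2, 0.1, 0.0, -0.0, 5]
```

Call:
servo_tool(
  moves=[
    [[0,9.3,0.9,0,0,0,5],[0,9.3,1.4,0,0,0,5],[0,9.2,1.6,0,0,0,5],[0,9.1,2.1,0,0,0,5],[0,9,2.5,0,0,0,5],[0,8,2.8,0,0,0,5]],
  ],
)

```text
time: 16.23
tool_pos: [0.5821, 0.0704, 0.3246]
tool_rot: [0.259, 0.697, 0.626, 0.232]
contact_force: [-4.5, -2.6, 6.4]
gripper_width: 0.117
grasp_force: 64.6
```

```bash
python3 - <<'E'
from h import *
show();t=theta();print(t);p,r=now();print(r.inv().apply(manip.state()["contact_force"]),Rf().inv().apply(manip.state()["contact_force"]))
arc(p,r,t[0],1.77,4,40)
E
```

```text
t 16.23 pos [0.5821 0.0704 0.3246] F [-4.5 -2.6  6.4] T [-0.34  0.71 -0.42] w 10.0 gf 64.6 j [ 0.04 -0.48  2.04 -0.12  0.88  0.19]
(np.float64(1.6013456025164694), array([-6.45254039e-02, -7.04240751e-07,  1.70424005e-01]), np.float64(0.18223026416769353))
[-3.10748485  1.00616882 -7.64306498] [-4.23650155 -3.09207226  6.44797827]
[0.0, 7.2, 2.8, 0.2, 0.0, -0.0, 5]
[0.0, 7.1, 3.1, 0.2, 0.0, -0.0, 5]
[0.0, 7.0, 3.4, 0.2, 0.0, -0.0, 5]
[0.0, 6.8, 3.6, 0.2, 0.0, -0.0, 5]
```

Call:
servo_tool(
  moves=[
    [[0,7,2.4,0,0,0,5],[0,7,2.9,0,0,0,5],[0,6.8,3.2,0,0,0,5],[0,4,2,0,0,0,5],[0,0,0,0,0,0,5],[0,0,0,0,0,0,28],[0,0,0,0,0,0,28],[0,0,0,0,0,0,28]],
  ],
)

```text
time: 17.23
tool_pos: [0.6061, 0.0682, 0.3297]
tool_rot: [0.258, 0.698, 0.627, 0.231]
contact_force: [1.7, -0.1, -0.9]
gripper_width: 0.326
grasp_force: 0.9
```

```bash
python3 - <<'E'
from h import *
show();t=theta();print(t)
E
```

```text
t 17.23 pos [0.6061 0.0682 0.3297] F [ 1.7 -0.1 -0.9] T [-0.01  0.05  0.06] w 27.8 gf 0.9 j [ 0.03 -0.42  1.99 -0.12  0.87  0.18]
(np.float64(1.737038194992409), array([-0.04039193,  0.00034915,  0.17547502]), np.float64(0.1800638477133716))
```

Call:
servo_tool(
  moves=[
    [[0,3,1,0,0,0,28],[0,2,0,0,0,0,28],[0,0,0,0,0,0,28],[0,0,-10,0,0,0,28],[0,0,-20,0,0,0,28],[0,0,-30,0,0,0,28],[0,0,-35,0,0,0,28],[0,0,-35,0,0,0,28],[0,0,-20,0,0,0,28],[0,0,0,0,0,0,28],[0,0,0,0,0,0,28]],
  ],
)

```text
time: 18.6
tool_pos: [0.5136, 0.0779, 0.4457]
tool_rot: [0.258, 0.698, 0.627, 0.231]
contact_force: [0.1, -0.2, -0.3]
gripper_width: 0.328
grasp_force: 0.0
```

```bash
python3 - <<'E'
from h import *
show()
a=manip.grab_frame("side")["image"];b=manip.grab_frame("scene")["image"]
a=cv2.resize(a[60:260,110:310],(400,400));b=cv2.resize(b[110:270,225:395],(400,400))
cv2.imwrite("pics/end.png",np.hstack([a,b]))
E
```

```text
t 18.6 pos [0.5136 0.0779 0.4457] F [ 0.1 -0.2 -0.3] T [ 0.07  0.29 -0.  ] w 28.0 gf 0.0 j [ 0.06 -0.67  1.96 -0.12  1.15  0.18]
```

View pics/end.png

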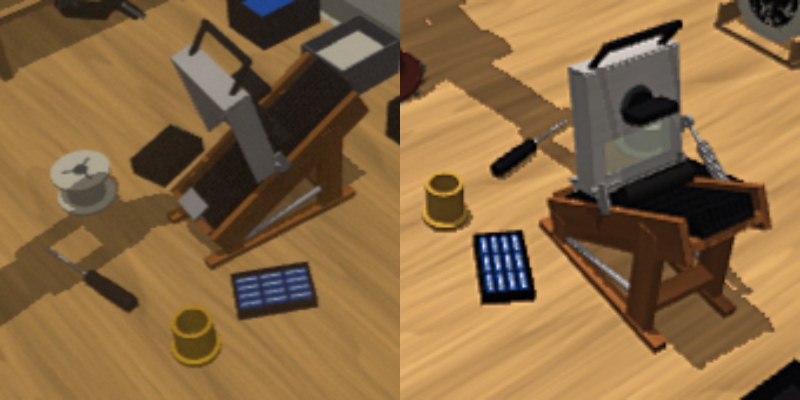

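The hood stands open at the stop (left view around (215,90), right view around (630,110)). The knob wing lies across it at (650,105), so it is still unlocked. The surrounding things are where they were, and the robot is clear.

```bash
python3 -c "
from plant import manip
print(manip.job_done())"
```

```text
the job is handed in; nothing more can be done
None
```

The latch knob is unlocked and the hood stands fully open by itself; the things round the feeder look undisturbed in the final pictures, and the job was handed in at about 19 s with the robot clear.

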